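Dock the instrument cassette and close the swing catch

ROBOT

A 6-joint arm with a two-finger parallel gripper is mounted at the origin on a cart in front of the work surface, level with it; the furniture and walls round the work are solid. World frame = base frame: x ahead of the robot, y to its left, z up, the work surface at z = 0. Lengths are in mm, angles in rad, forces in N, time in s.
With the tool pointing down it reaches from about 300 to 750 mm from the base axis. Payload 8.5 kg.
Tool frame: the origin (TCP) lies midway between the tips of the shut fingers; the grasp point (between the pads) lies 19 mm behind it; z points along the fingers, y is the line along which they close (so a half turn about z gives the same grasp; the last joint's range is limited). The gripper opens to 85 mm and grips with 20 to 120 N. Pads are 22 mm wide; open, the fingers measure 114 mm over their backs; the gripper's body (76 mm by 85 mm) begins 54 mm behind the grasp point. The pads swing forward as they close: fully open they stand 13 mm farther back than shut.
Start: joints at [-1.384, 0.381, 1.297, -0, 1.464, -0.215], TCP at [215.084, -506.181, 231.322] pointing down, gripper open.
Joint ranges: [-3.11, 3.11], [-0.89, 2.33], [0.22, 2.48], [-1.42, 4.56], [0.17, 2.85], [-2.88, 2.88]. Speed limits (rad/s): [2.39, 2.39, 3.14, 3.14, 3.14, 3.14].

INTERFACE

Orientations are given as [roll, pitch, yaw] about the fixed x, y, z axes, in that order (R = Rz(yaw) Ry(pitch) Rx(roll)).
In Python, from station import env, kin, readout, cams gives the robot as it stands. Calls block until the motion is done:
- env.move_to(position, orientation): joint-space move of the TCP to a pose.
- env.move_linear(position, attitude=None, feed=150): straight line of the TCP; attitude=None keeps the orientation; feed is the mean speed in mm/s.
- env.set_joints(angles): joint-space move.
- env.set_gripper(opening, grip_force=None): finger opening in mm; grip_force is the grip in N (None keeps the last); returns when the fingers have stopped.
- env.dwell(seconds).
- kin.solve_ik(position, orientation): joint angles nearest the present ones, or None.
- readout.observe(): the state.
- cams.read_camera(name): name is "scene" or "top" or "wrist"; returns a dict with "img" (384x512x3 uint8, red, green, blue), "mtx" (3x3 intrinsics, pixels), "rvec" (rotation vector, rad) and "tvec" (3), from world to camera coordinates, as OpenCV has them. Camera axes: x right, y down, z forward; pixel columns grow to the right and rows downward; lengths in mm; the calibration is good to about 2 mm. A picture is of the moment at which its call begins. There is no depth.
A pose or a line that the arm cannot do raises env.Unreachable and nothing moves.
- env.finish_job(): hands the job in; it is judged then, once.
The state is a dict: "time": time; "q": joint angles; "joint_velocities": joint speeds; "joint_torque": joint torques, N m; "tcp_pos": TCP position; "eef_rot": TCP orientation; "wrist_force": force on the tool from outside, world axes, zero at the start; "ft_torque": the same for the moment, N m; "width": finger opening in mm; "grasp_force": force on a finger pad.
Only numpy, scipy, OpenCV 4.12 (cv2) and the standard library are available. Lean on these libraries where they do the work, as an engineer would, in place of code of your own. Each camera call takes 0.05 s, during which the arm holds its last target. There are 200 camera calls.

TASK

Get the loaded instrument cassette ready for wheeling the trolley to the chair. Only push, pick nothing up: with the fingertips walk the cassette round by its corners and slide it between the cheeks of the steel dock until its hinged long side lies flush along the fence, then push the red knob round until the swing catch is fully closed across the cassette's front. Keep the cassette flat on the trolley and leave the other things where they are.

Things in the scene. Friction and masses are not known exactly. Their poses are not given: they have to be found in the camera images.
- cassette: Closed steel instrument cassette, slotted lid, blue corner guards, loose, 0.7 to 1 kg, 95 mm deep (own x) x 165 mm wide (own y) x 34 mm high, plain upright sides. Origin: centre of its underside. Own +x points to the hinged long side, which must face the fence; the other long side (two dark clips) is its front. Pushed near one end, it turns about a point some 45 mm beyond its centre.
- hinge_left (a point): Corner of the cassette at the +y end of its hinged long side, half-way up: 47.5 mm along +x, 82.5 mm along +y, 17 mm up from the cassette's origin.
- hinge_right (a point): Corner of the cassette at the -y end of its hinged long side, half-way up: 47.5 mm along +x, 82.5 mm along -y, 17 mm up from the cassette's origin.
- dock: Steel plate dock, 30 mm high, fixed to the trolley top at the robot's right; no floor plate. Origin: middle of the fence's front face, on the trolley top. Own +x is the way the cassette goes in (about the robot's -y), own +y runs along the fence away from the robot. Fence face: plane x = 0, 191 mm long. A docked cassette has the dock's yaw, its centre at x = -47.5 mm, y = 0.
- near_cheek (a point): Front end of the inner face of the cheek nearer the robot, 15 mm up: x = -45, y = -87.5 mm in the dock's frame. This cheek runs straight from the fence to here, then flares outward to x = -71, y = -108 mm.
- catch_pivot (a point): Upright pivot axis of the swing catch, 12 mm up, at x = -103, y = +96 mm in the dock's frame, on a post 16 mm across at the end of the far cheek. The far cheek's inner face is the plane y = +87.5 mm, from the fence to x = -95 mm, so the cassette has 5 mm of play at each end.
- catch (a joint): Angle of the swing catch: 0 = fully closed (arm points along the dock's -y, 3 to 4 mm in front of a docked cassette), 1.57 = arm points along the dock's -x, straight out of the dock; opens to 2.1, starts between 1.5 and 1.95. Seen from above it closes anticlockwise. Light friction (about 1 N at the knob); it stays where it is left.
- catch_knob (a point): Red upright knob of the catch, 12 mm across, from 13 to 47 mm above the trolley top, 58 mm from the pivot axis, near the end of the arm (9 mm wide, 62 mm long, 13 to 21 mm above the top). The point lies on the knob's axis, 32 mm above the trolley top.
- bur_block: Blue bur block with a clear lid, 46x62x34 mm, a loose bystander; origin: centre of its underside.
- gauze_packet: White and green flat carton, 86x85x19 mm, a loose bystander; origin: centre of its underside.
- contra_angle: Steel dental handpiece lying flat, 114x26x17 mm, a loose bystander; origin: under its middle.
- dappen_dish: Small white glass dish, 33 mm across, 26 mm high, a loose bystander; origin: centre of its underside.
- suture_box: Small standing white and teal carton, 29x78x59 mm, a loose bystander; origin: centre of its underside.

How it is judged (in metres and radians):
At the end, for the whole second after the job is handed in: The cassette stands flat and at rest between the dock's cheeks, both corners of its hinged side within 5 mm of the fence, and the swing catch is closed across its front to within 0.12 rad (x of each of hinge_left, hinge_right in the frame of dock above -0.005 m and y of cassette in the frame of dock between -0.008 and 0.008 m and height (world z) of cassette below 0.004 m and angle between cassette's own z axis and vertical below 0.05 rad and value of joint catch below 0.12 rad and linear speed of cassette below 0.01 m/s); the robot touches nothing.
It fails at once if the cassette is lifted, carried or tipped (height (world z) of cassette above 0.01 m or angle between cassette's own z axis and vertical above 0.12 rad).
It fails at once if another thing on the trolley is moved by more than 20 mm (distance of any of bur_block, gauze_packet, contra_angle, dappen_dish, suture_box from where it was at the start of the episode above 0.02 m).
It also fails if it takes over 72 s, if anything falls off the work surface, if the arm or the gripper's body presses on something with over 40 N, if the wrist force passes 120 N, or if a joint passes its speed limit or range.

## Working session

There is one attempt and no reset: what is moved stays moved. The work goes in short steps, each a Python script; the robot and the scene stay as the last script left them, time stands still between calls to the robot, and variables do not carry over. Pictures are saved under pics/ and viewed, at most 10 in all, crops included, and the job is handed in when it is done.

```bash
ls; mkdir -p pics
python3 - <<'E'
from station import env, kin, readout, cams
import cv2
for n in ("top","scene"):
    c=cams.read_camera(n); cv2.imwrite(f"pics/{n}0.png",cv2.resize(c["img"][:,:,::-1],(800,600),interpolation=cv2.INTER_CUBIC))
    print(n,c["mtx"].tolist(),c["rvec"],c["tvec"])
print(readout.observe())
E
```

```text
pics
top [[362.01848769432564, 0.0, 255.4424335829902], [0.0, 362.01848769432564, 190.82995874084614], [0.0, 0.0, 1.0]] [ 2.1626516  -2.11513946  0.24185049] [  6.44870583 599.39629465 913.8427862 ]
scene [[412.72072671382466, 0.0, 253.06150063213727], [0.0, 412.72072671382466, 196.22187154543838], [0.0, 0.0, 1.0]] [ 1.24535967 -2.26756171  0.98030025] [335.07110062 392.7458806  748.98693692]
{'time': 0.1, 'q': array([-1.38428414e+00,  3.81143832e-01,  1.29819591e+00, -1.14538172e-05,
        1.46359226e+00, -2.15269766e-01]), 'joint_velocities': array([-0.00187555, -0.0013149 , -0.00137881,  0.00061467, -0.00135751,
        0.00046868]), 'joint_torque': array([ 4.28365587e-03, -4.49216938e+01, -2.31658155e+01, -1.59457563e-04,
        3.65576532e-03,  2.49552912e-06]), 'tcp_pos': array([ 215.04119876, -505.92295689,  230.76166029]), 'eef_rot': array([-3.14028178e+00, -2.74976573e-04,  4.01783008e-01]), 'wrist_force': array([-0.07871554, -0.55157792, -1.32138667]), 'ft_torque': array([ 0.03789576, -0.01891109, -0.05367596]), 'grasp_force': 0.0, 'width': 85.41931495869534}
```

View pics/top0.png

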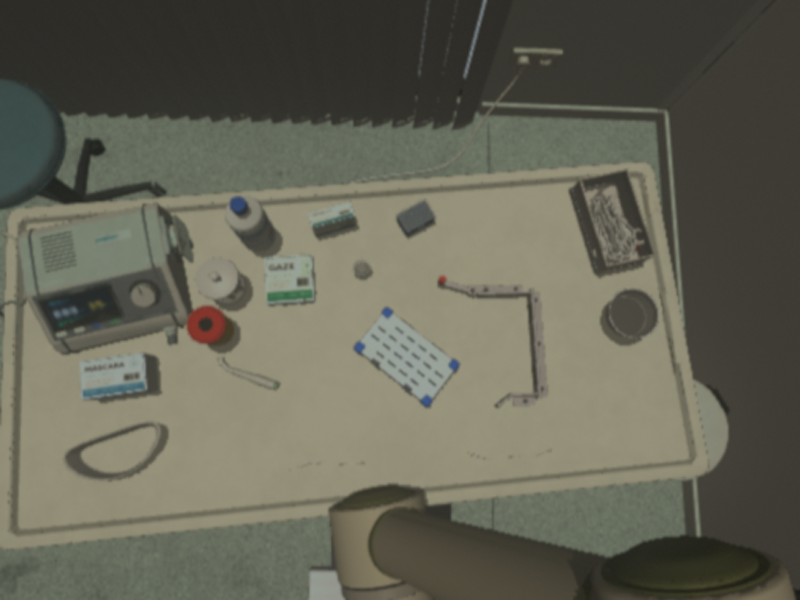

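View pics/scene0.png

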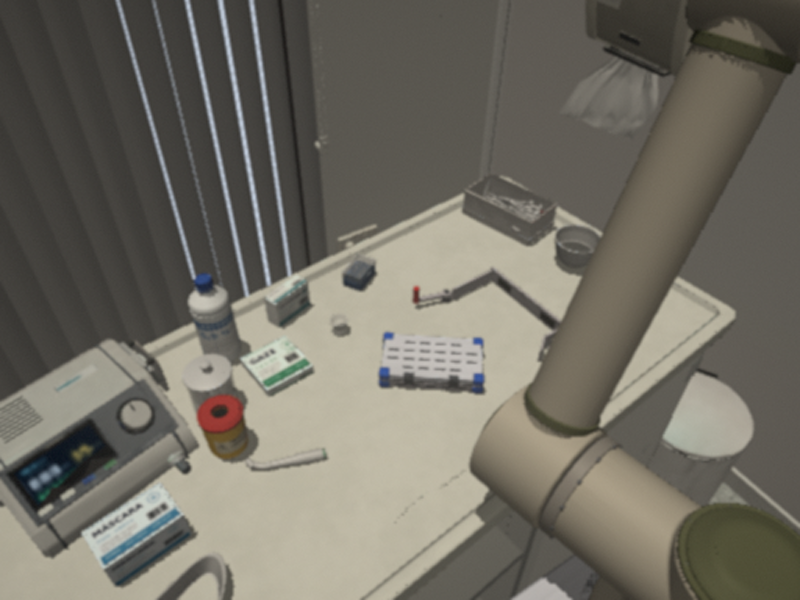

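The top picture shows the cassette's blue corners at about (388,311), (459,366), (427,403) and (357,347), with the clips on the lower-left side. The dock fence runs from (535,290) to (542,398) and the knob is at (442,281). I'll localise these and take an enlarged crop.

```bash
cat > h.py <<'E'
from station import env, kin, readout, cams
import cv2, numpy as np
from scipy.optimize import least_squares
def px2w(c,p,z):
    R=cv2.Rodrigues(np.array(c["rvec"]))[0]; t=np.array(c["tvec"]).ravel()
    d=R.T@np.linalg.inv(c["mtx"])@np.array([p[0],p[1],1.]); o=-R.T@t
    return o+d*(z-o[2])/d[2]
def w2px(c,P): return cv2.projectPoints(np.array(P,float).reshape(-1,1,3),np.array(c["rvec"]),np.array(c["tvec"]),c["mtx"],None)[0][:,0]
def R2(a): return np.array([[np.cos(a),-np.sin(a)],[np.sin(a),np.cos(a)]])
def blobs(c,kind,roi=None):
    h=cv2.cvtColor(c["img"],cv2.COLOR_RGB2HSV)
    m=cv2.inRange(h,(108,110,60),(128,255,255)) if kind=="blue" else cv2.inRange(h,(0,130,70),(8,255,255))|cv2.inRange(h,(172,130,70),(179,255,255))
    n,l,s,ce=cv2.connectedComponentsWithStats(m)
    return [(s[i,4],ce[i]) for i in range(1,n) if s[i,4]>5]
E
python3 - <<'E'
from h import *
c=cams.read_camera("top")
s=512/800
for k in("blue","red"):
    for a,p in blobs(c,k): print(k,a,p/s,px2w(c,p,34)[:2])
f=lambda p,z:px2w(c,np.array(p)*s,z)[:2].round(1)
print("cass",[f(p,34) for p in((388,311),(459,366),(427,403),(357,347))])
print("dock",[f(p,30) for p in((535,290),(542,398),(475,290),(515,399),(498,405))])
for n,p,z in(("gauze",(290,280),19),("dappen",(362,270),26),("bur",(416,218),34),("contra",(250,375),10),("sut",(333,220),59)): print(n,f(p,z))
im=c["img"][165:270,215:365,::-1]; cv2.imwrite("pics/crop1.png",cv2.resize(im,(800,560),interpolation=cv2.INTER_CUBIC))
E
```

```text
blue 56 [237.16517857 203.90625   ] [767.7760473  312.52972985]
blue 15 [386.14583333 311.77083333] [578.62913151  41.19772294]
blue 17 [358.36397059 346.875     ] [516.18338673  87.62901985]
blue 17 [453.49264706 364.0625    ] [490.20979445 -76.93439169]
blue 20 [425.703125 400.234375] [427.93399902 -29.51209925]
red 10 [441.875   278.90625] [640.10140698 -56.18143949]
red 396 [205.91066919 324.35684975] [549.0058623  350.05374922]
cass [array([580.1,  38. ]), array([487.1, -86.5]), array([423.4, -31.8]), array([515.9,  90. ])]
dock [array([ 625.3, -223.5]), array([ 435.6, -230.6]), array([ 622.4, -115.8]), array([ 433. , -183.6]), array([ 422.3, -154.1])]
gauze [634.1 213.4]
dappen [654.3  85.8]
bur [751.6  -8.8]
contra [465.5 274.6]
sut [734.7 138.1]
```

View pics/crop1.png

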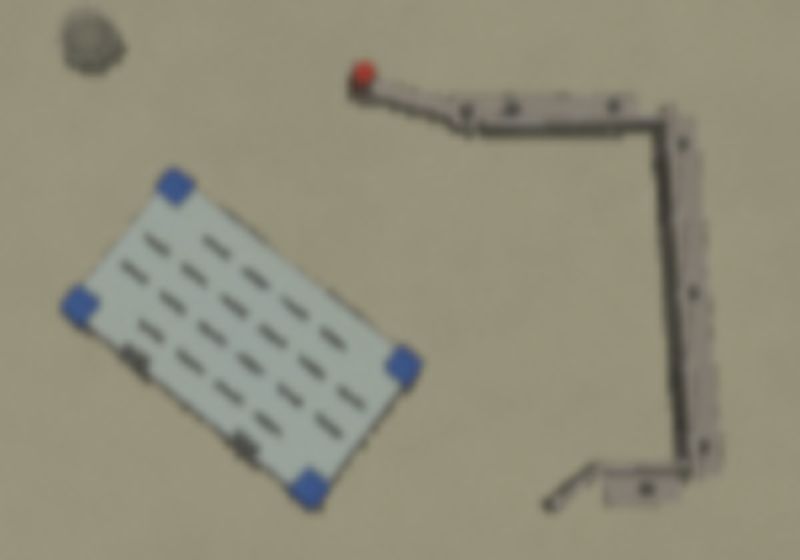

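Crop pixels: fence top edge (664,122) to (690,468), near-cheek end (595,468), flare end (548,505), pivot (467,112), red knob (365,73). The cassette's outer corners are visible and the hinged side faces the upper right. Next I fit the poses.

```bash
cat >> h.py <<'E'
def fit(w,m,a0):
    w,m=np.array(w),np.array(m,float)
    r=least_squares(lambda q:((R2(q[2])@m.T).T+q[:2]-w).ravel(),[*w.mean(0),a0],x_scale=[1,1,.01],loss="soft_l1",f_scale=3)
    return r.x, np.abs(r.fun).reshape(-1,2).round(1) if r.fun.size else None
E
python3 - <<'E'
from h import *
c=cams.read_camera("top")
f=lambda p,z:px2w(c,(215+p[0]/5.333-.4,165+p[1]/5.333-.4),z)[:2]
w=[f((664,122),30),f((690,468),30),f((595,468),30),f((548,505),30),f((467,112),25)]
m=[(0,87.5),(0,-87.5),(-45,-87.5),(-71,-108),(-103,96)]
D,r=fit(w,m,-1.53); print("dock",D,r.tolist())
w=[f(p,34) for p in((174,165),(425,362),(316,513),(58,308))]
C,r=fit(w,[(47.5,82.5),(47.5,-82.5),(-47.5,-82.5),(-47.5,82.5)],-.7); print("cass",C,r.tolist())
k=f((365,73),44); kd=R2(D[2]).T@(k-D[:2])-[-103,96]; print("knob",k,kd,np.hypot(*kd),np.arctan2(-kd[0],-kd[1]))
E
```

```text
dock [ 530.93573901 -217.69166128   -1.53558385] [[1.3, 0.5], [1.8, 2.1], [1.2, 1.3], [1.5, 0.1], [0.1, 0.1]]
cass [503.11677731   4.38786383  -0.64461867] [[1.0, 0.6], [0.3, 2.2], [0.3, 0.3], [0.3, 0.9]]
knob [638.42604422 -55.71904693] [-55.08799077  17.12595056] 57.68868961390627 1.8722078875306027
```

```bash
cat >> h.py <<'E'
D=np.array([530.94,-217.69,-1.5356])
def pose(P,back,off,yaw):   # TCP xy for a push on the front of cassette pose P
    return P[:2]+R2(yaw)@[-47.5-11-back,off]
def go(xy,z,yaw,feed):
    env.move_linear([*xy,z],[np.pi,0,yaw+np.pi],feed=feed)
def cass_from(c):  # cassette pose from blue guards
    return None
def snap(name,x0,y0,x1,y1):
    c=cams.read_camera("top"); im=c["img"][y0:y1,x0:x1,::-1]; k=min(800/(x1-x0),600/(y1-y0))
    cv2.imwrite(f"pics/{name}.png",cv2.resize(im,None,fx=k,fy=k,interpolation=cv2.INTER_CUBIC)); print("scale",k); return c
E
python3 - <<'E'
from h import *
C=np.array([503.1,4.4,-.6446]); off=24; R=57
xy=pose(C,25,off,C[2])
env.move_to([*xy,120],[np.pi,0,C[2]+np.pi]); print(readout.observe()["q"].round(2))
go(xy,4,C[2],100)
go(pose(C,3,off,C[2]),4,C[2],60)
cor=C[:2]+R2(C[2])@[0,-R]
for a in np.linspace(C[2],D[2],8)[1:]:
    P=np.r_[cor+R2(a)@[0,R],a]; go(pose(P,0,off,a),4,a,40)
    o=readout.observe(); print(o["wrist_force"].round(1),o["tcp_pos"].round(1))
print(P,o["time"])
snap("after1",215,150,365,262)
c=cams.read_camera("top")
for a,p in blobs(c,"blue"): print(a,p,px2w(c,p,34)[:2])
E
```

```text
[-0.1   0.35  1.72 -0.    1.07 -1.02]
[-0.5  3.3 -1.6] [483.1  58.1   3.9]
[-0.6  2.6 -0. ] [495.8  55.1   4. ]
[0.2 2.5 0.7] [507.9  50.8   4.1]
[-0.6  2.9  0.8] [519.3  45.2   4.1]
[0.5 4.2 1.2] [529.9  38.1   4.1]
[1.4 2.2 1.6] [539.5  29.7   4.1]
[2.3 2.7 1.7] [547.9  20.1   4.1]
[525.81460959 -39.15661395  -1.5356    ] 7.625
scale 5.333333333333333
56 [151.78571429 130.5       ] [767.7760473  312.52972985]
20 [291.5 247. ] [452.98469485 -80.3499621 ]
```

View pics/after1.png

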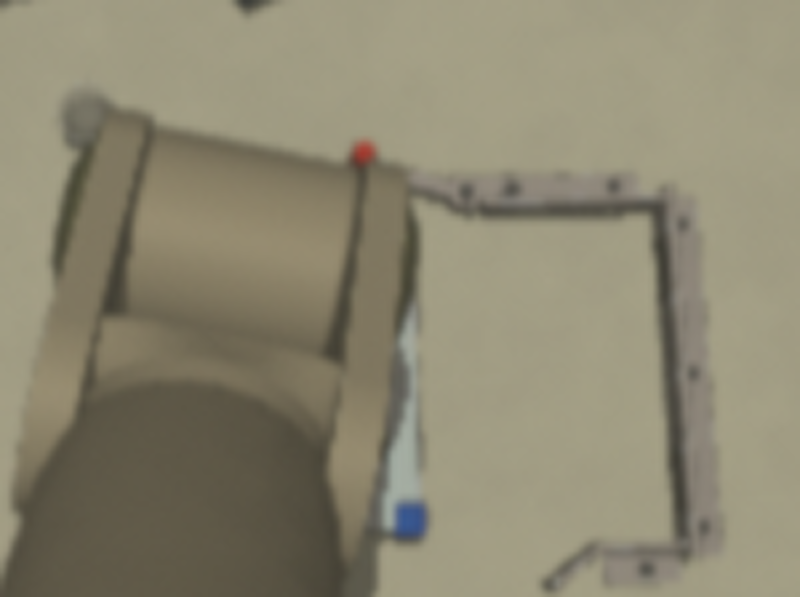

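The cassette is now roughly parallel to the fence, with the hinge_right corner near crop pixel (427,538). I'll raise and move the arm aside to measure it.

Run:
```python
from h import *
o=readout.observe(); p=o["tcp_pos"]
go(p[:2]+[0,25],4,D[2],100); go(p[:2]+[0,25],130,D[2],200)
go((430,230),200,D[2],250)
c=snap("after2",215,150,365,262)
for a,p in blobs(c,"blue"): print(a,p,px2w(c,p,34)[:2])
print(readout.observe()["time"])
```

```text
scale 5.333333333333333
56 [151.78571429 130.5       ] [767.7760473  312.52972985]
14 [261.5        192.71428571] [598.55523553   2.25257856]
15 [289.6 192.6] [600.86681955 -75.12438042]
20 [291.5 247. ] [452.98469485 -80.3499621 ]
16 [262.5 247.5] [450.12352776  -2.70462701]
10.025
```

View pics/after2.png

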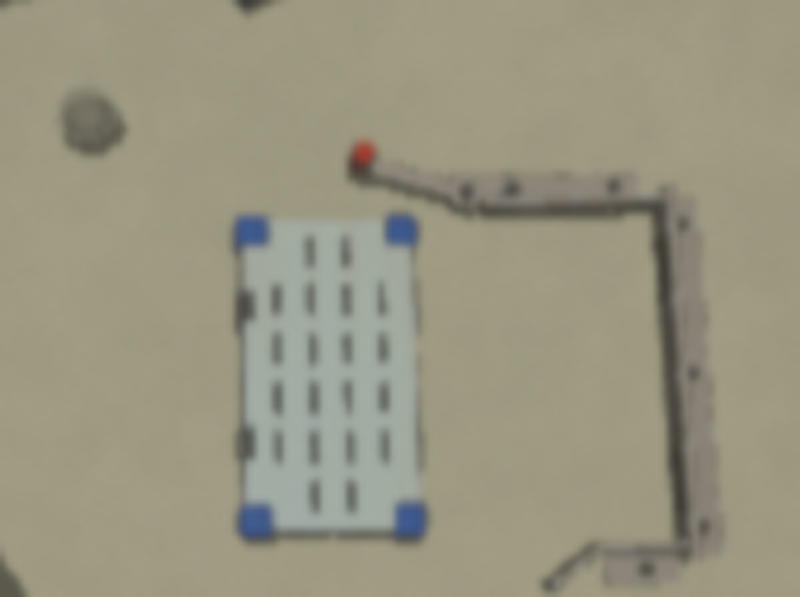

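The cassette is square to the dock (corners at (234,215), (417,215), (427,538), (241,541)), about 1 mm off its centreline. Now the straight push.

Run:
```python
from h import *
C=np.array([525.7,-39.,D[2]]); u=R2(D[2])@[1,0]
go(pose(C,25,0,D[2]),130,D[2],250); go(pose(C,25,0,D[2]),4,D[2],150); go(pose(C,2,0,D[2]),4,D[2],80)
at=lambda s: D[:2]+u*(-47.5+s)   # on the dock centreline
P=C[:2]+u*40; P=(P+at((P-at(0))@u))/2
go(pose(P,0,0,D[2]),4,D[2],60)
print(readout.observe()["wrist_force"].round(1))
go(pose(at(-20),0,0,D[2]),4,D[2],60)
for s in range(-18,14,2):
    go(pose(at(s),0,0,D[2]),4,D[2],25)
    o=readout.observe(); f=o["wrist_force"]; print(s,f.round(1),o["ft_torque"].round(2))
    if -f@[*u,0]>22: break
p=o["tcp_pos"]; print(p,o["time"])
q=p[:2]-u*30; go(q,4,D[2],100); go(q,120,D[2],200); go((450,200),200,D[2],300)
c=snap("after3",265,150,365,262)
for a,p in blobs(c,"blue"): print(a,p,R2(D[2]).T@(px2w(c,p,34)[:2]-D[:2]))
print(readout.observe()["time"])
```

```text
[-0.6  0.3  0.1]
-18 [-0.7  4.4  0.2] [ 0.67 -0.01  0.02]
-16 [-0.8  4.   0.5] [0.64 0.08 0.03]
-14 [0.1 4.4 0.2] [0.6  0.04 0.01]
-12 [-1.3  3.2  0.9] [ 0.55  0.14 -0.03]
-10 [-0.6  3.3 -0.1] [ 0.51  0.15 -0.02]
-8 [-0.3  3.5 -0. ] [0.44 0.14 0.02]
-6 [-1.1  3.7  0.8] [0.42 0.16 0.07]
-4 [-0.7  2.4  0.2] [0.43 0.14 0.02]
-2 [-1.1  1.8 -0.5] [ 0.39  0.15 -0.03]
0 [-1.1  5.   1.1] [0.78 0.18 0.25]
2 [-1.6 13.8  3.6] [2.17 0.01 0.65]
4 [-0.3 23.8  8.3] [ 3.58 -0.07  1.12]
[ 526.17098099 -112.03678808    4.02561788] 17.675
scale 5.357142857142857
57 [151.8245614  130.56140351] [-521.4431482   255.16631092]
20 [308.65 192.85] [-87.3005505   73.70142844]
16 [336.5 192.5] [-9.74056745 73.95060636]
22 [311.40909091 247.31818182] [-86.43493252 -74.73829926]
18 [340.5        246.77777778] [ -7.62630183 -74.51210374]
20.1083
```

View pics/after3.png

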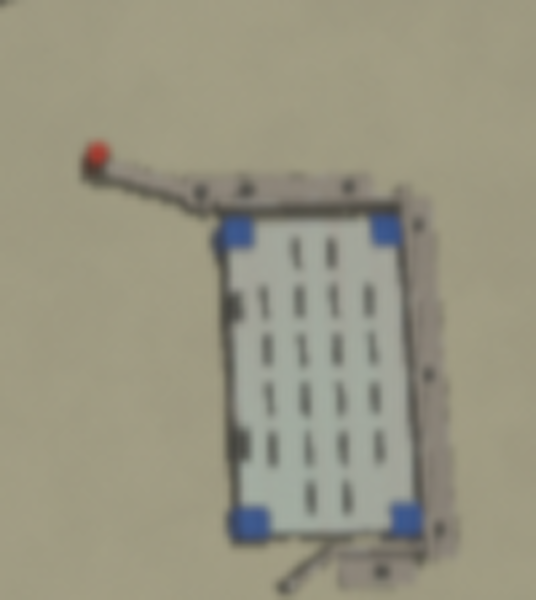

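Docked to within about 1–2 mm, with all four corners inside the cheeks. I'll seat each end with the shut fingers, then swing the catch.

Run:
```python
from h import *
u=R2(D[2])@[1,0]
at=lambda s: D[:2]+u*(-47.5+s)
env.set_gripper(0)
for off in(50,-50):
    go(pose(at(0),20,off,D[2]),100,D[2],300) if off>0 else go(pose(at(0),20,off,D[2]),15,D[2],150)
    go(pose(at(0),20,off,D[2]),15,D[2],150)
    for s in range(-3,9,1):
        go(pose(at(s),0,off,D[2]),15,D[2],30)
        f=-readout.observe()["wrist_force"]@[*u,0]
        if f>15: break
    print(off,s,f)
    go(pose(at(0),20,off,D[2]),15,D[2],100)
go(pose(at(0),20,-50,D[2]),110,D[2],200)
# catch
def fp(th,lead): # finger trailing the knob by lead rad; tool x along closing tangent (+pi)
    t=th+lead; xy=D[:2]+R2(D[2])@(np.array([-103,96])+58*np.array([-np.sin(t),-np.cos(t)]))
    return xy, D[2]-th
def g(xy,z,a,feed): env.move_linear([*xy,z],[np.pi,0,a+np.pi],feed=feed)
xy,a=fp(1.87,.55); print(xy)
env.move_to([*xy,110],[np.pi,0,a+np.pi]); g(xy,27,a,150)
for th in np.r_[np.linspace(1.9,.1,10),.05,.02,0,-.02,-.04,-.06,-.08]:
    xy,a=fp(th,.3); g(xy,27,a,60 if th>.1 else 25); f=readout.observe()["wrist_force"]; print(th.round(2),f.round(1))
    if th<.1 and -f@[*u,0]>7: break
p=readout.observe()["tcp_pos"]; q=p[:2]-u*20
g(q,27,a,80); g(q,120,a,200); g((450,200),200,a,300)
c=snap("after4",265,150,365,262)
for n in("blue","red"):
    for s,p in blobs(c,n): print(n,s,p,R2(D[2]).T@(px2w(c,p,34 if n=="blue" else 44)[:2]-D[:2]))
print(readout.observe()["time"])
```

```text
50 3 16.91816952370064
-50 4 19.704639807657983
[665.42464721 -71.55339563]
1.9 [-0.2 -0.3 -0.6]
1.7 [-0.5 -1.4  0.5]
1.5 [-0.1 -0.  -0.2]
1.3 [ 0.4 -0.1 -0.2]
1.1 [-0.1 -0.2 -0.4]
0.9 [ 0.3  0.1 -0.3]
0.7 [-0.1  0.2  1.4]
0.5 [-0.1  0.6  0.9]
0.3 [-0.9  0.1 -0.5]
0.1 [-0.1  0.3  0.3]
0.05 [-0.  -0.4  0.8]
0.02 [0.7 1.6 0.7]
0.0 [-0.3  0.4  0.1]
-0.02 [1.7 5.  0.4]
-0.04 [ 1.4 10.5  1. ]
scale 5.357142857142857
blue 56 [151.78571429 130.5       ] [-521.55731259  255.34730254]
blue 19 [308.73684211 192.94736842] [-87.07172498  73.426379  ]
blue 16 [336.5 192.5] [-9.74056745 73.95060636]
blue 23 [311.56521739 247.39130435] [-86.02263404 -74.9383727 ]
blue 18 [340.5        246.77777778] [ -7.62630183 -74.51210374]
red 211 [130.85781991 202.57819905] [-566.81947054   50.0663487 ]
red 12 [304.5 205. ] [-102.02677132   38.52388744]
39.7667
```

View pics/after4.png

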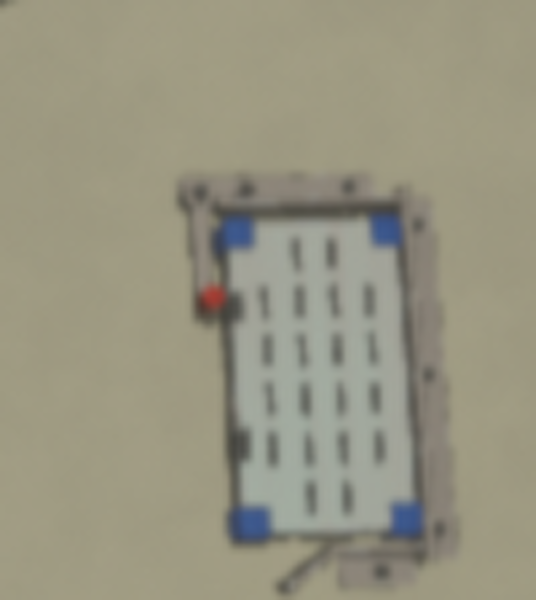

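The catch knob is at crop (212,298), which is (-102, 38.5) mm in the dock frame, so it is closed. The cassette is flush with the fence and the arm is clear, so I'm handing in.

```bash
python3 -c "
from station import env
print(env.finish_job())"
```

```text
the job is handed in; nothing more can be done
None
```

I handed in the job at about 40 s of the 72 s limit. The cassette is pushed home against the fence and centred to about 1 mm. The swing catch is closed across its front and the arm is clear, but the hand-in call returned no verdict.

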